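# Open the dial padlock by feel and hold it up

### The job

The combination of the dial padlock lying in the aluminium jig is lost. Leave the lock in its jig and turn its dial clockwise, feeling the clicks, until the shackle springs out a little by itself; then pull the shackle all the way out. Lastly lift the open lock out of the jig and finish holding it still in the gripper, at least 10 cm above the bench, with the shackle still out; do not push the magnet, the nut or the wooden block about.

Things in the scene. Friction and masses are not known exactly. Their poses are not given: they have to be found in the camera images.
- lock: combination padlock lying face up in the jig, loose, 0.3 to 0.45 kg in all. Dark steel body 66 x 70 x 28 mm (x, y, z); origin at the centre of its underside (12 mm above the bench at first); z up through the dial at the middle of its top, +x out of the edge where the shackle comes out
- dial (a joint): dial angle, rad, grows clockwise seen from above; starts at 0 to 0.6, limits -0.3 and 4.0; turns easily (under 0.1 N m) with ten soft clicks a turn. Its hidden notch, 0.6 to 2.2 rad clockwise of the start, different each time and not marked (scale and pointer do not tell), lets the shackle spring out; the dial then stops against it, with some 0.15 rad of play
- dial_grip (a point): point on the dial's axis at grip height, 44.5 mm above the lock's underside. The dial is a round black knob 40 mm across, its top 11 mm above this point, its foot 11 mm below it on a steel flange 47 mm across and 4 mm high, which turns with it just above the body's top
- shackle (a joint): how far the shackle is drawn out along the lock's +x, m: 0 shut (up to 2 mm of rattle as the dial clicks), about 8 mm once the notch lets it spring out, 24 mm all the way out (a stop). From there on it must be pulled, with about 2 N, and it stays where it is left
- shackle_bow (a point): centre of the bow, the shackle's cross bar, 78 mm from the lock's centre when shut, 14 mm above its underside. The shackle is a level U of 9 mm round bar, legs along the lock's x, 48 mm apart between centres; the window between bow and body is 39 mm wide and 40 mm long when shut. The bow's middle 8 mm is straight, its corners round. Below bow and window is only the bench, past the jig's edge
- jig: aluminium holding jig fixed to the bench, 88 x 92 mm, 130 mm along y over its two screw ears; origin at the centre of its underside, +x on the shackle's side. The lock lies in its pocket on a floor 12 mm above the bench, with 2 mm of play all round; the walls rise 12 mm above this floor, the one under the shackle 6.5 mm. The lock lifts straight out
- magnet: triangular red weld magnet, 75 x 85 x 15 mm, bystander; origin at the centre of its underside
- hexnut: big rusty hexagon nut, 34 x 30 x 14 mm, bystander; origin at the centre of its underside
- block: hardwood packing block, 45 x 55 x 40 mm, bystander; origin at the centre of its underside

How it is judged (in metres and radians):
On the way, in this order (a step that is already met when the one before it is completed fails the run):
1. the dial's notch is found: the shackle has sprung out at least 4 mm while the lock lies in its jig (value of joint shackle between 0.004 and 0.017 m and height (world z) of lock below 0.025 m), for 0.1 s.
2. the shackle is pulled out at least 20 mm while the lock lies in its jig (value of joint shackle above 0.02 m and height (world z) of lock below 0.03 m and horizontal distance between lock and jig below 0.02 m), for 0.1 s.
At the end, for the whole second after the job is handed in: The lock is held still by the fingers, clear of the jig, its body and its shackle's bow both at least 100 mm above the bench, with the shackle drawn out more than 18 mm (value of joint shackle above 0.018 m and height (world z) of each of lock, shackle_bow above 0.1 m and contact force between the fingers and lock above 1 N and contact force between jig and lock below 0.1 N and linear speed of lock below 0.05 m/s); the arm keeps its last pose, push and grip.
It fails at once if a bystander (magnet, nut or block) is moved more than 25 mm (distance of any of magnet, hexnut, block from where it was at the start of the episode above 0.025 m).
It also fails if it takes over 72 s, if anything falls off the work surface, if the arm or the gripper's body presses on something with over 40 N, if the wrist force passes 120 N, or if a joint passes its speed limit or range.

### The arm

A 6-joint arm with a two-finger parallel gripper is mounted at the origin on a cart in front of the work surface, level with it; the furniture and walls round the work are solid. World frame = base frame: x ahead of the robot, y to its left, z up, the work surface at z = 0. Lengths are in m, angles in degrees, forces in N, time in s.
With the tool pointing down it reaches from about 0.375 to 0.9 m from the base axis. Payload 3.1 kg.
Tool frame: the origin (TCP) lies midway between the tips of the shut fingers; the grasp point (between the pads) lies 19 mm behind it; x points along the fingers, y is the direction in which the jaws open and shut, and the axes are right-handed (so a half turn about x gives the same grasp; the last joint's range is limited). The gripper opens to 87 mm and grips with 3 to 60 N. Pads are 19 mm wide; open, the fingers measure 117 mm over their backs; the gripper's body (75 mm by 190 mm) begins 51 mm behind the grasp point.
Start: joints at [60.533, 30.224, 82.088, -0, 67.689, -10.227], TCP at [0.206, 0.59, 0.223] pointing down, gripper open.
Joint ranges: [-176.69, 176.69], [-43.24, 126.21], [12.49, 139.97], [-82, 262], [0, 151.66], [-163.58, 163.58]. Speed limits (degrees/s): [159.86, 159.86, 180, 180, 180, 180].

### API

Orientations are given as a 3x3 rotation matrix whose columns are the frame's x, y, z axes.
In Python, from rig import bot gives the robot as it stands.
- The arm moves only by the tool play_rows, never from a script. Its argument "motion" is a list of rows, each a list of 3 entries, a list of its own where there are three numbers: the shift along the tool's x, y, z in mm, then the turn, a rotation vector about the tool's x, y, z in degrees, then the opening, from 0 (shut) to 1 (fully open). A call has 1 to 8 rows; each row is the pose to reach, as a shift and turn from the pose commanded when the call began, along the tool's axes at that moment; what a row does not reach only later rows make up. A row lasts 1/10 s, in which the tool goes at most 50 mm and 8.59 degrees, less where a joint would pass 70% of its speed; a pose out of reach is approached as far as the arm can. A call with a gripper value outside its range is refused whole. The fingers move at their own pace and stop on an object; the grip force is fixed at half the most. Time passes only in rows, so rows that repeat a pose let the fingers close. It gives the time, the measured TCP pose, the force and the opening at its end, in the units of the state.
- bot.read_state(): the state, without advancing time (a new reading comes with each control period).
- bot.capture(name): name is "scene" or "top"; returns a dict with "img" (384x512x3 uint8, blue, green, red), "mtx" (3x3 intrinsics, pixels), "rvec" (rotation vector, rad) and "tvec" (3), from world to camera coordinates, as OpenCV has them. Camera axes: x right, y down, z forward; pixel columns grow to the right and rows downward; lengths in m; the calibration is good to about 2 mm. A picture is of the moment at which its call begins. There is no depth.
- bot.hand_in(): hands the job in, once; it reports no verdict.
The state is a dict: "time_s": time; "joint_positions": joint angles; "qvel": joint speeds; "tau": joint torques, N m; "position": TCP position; "tcp_rot": TCP orientation; "force": force on the tool from outside, world axes, zero at the start; "moment": the same for the moment, N m; "opening": opening from 0.0 (shut) to 1.0 (fully open).
Only numpy, scipy, OpenCV 4.12 (cv2) and the standard library are available. Lean on these libraries where they do the work, as an engineer would, in place of code of your own. Each camera call takes 0.05 s, during which the arm holds its last target.

## Working session

There is one attempt and no reset: what is moved stays moved. The work goes in short steps, Python scripts to look and compute and a tool call to move; the robot and the scene stay as the last step left them, time stands still between calls to the robot, and variables do not carry over. Pictures are saved under pics/ and viewed, and the job is handed in when it is done.

Besides the shell and the picture viewer there is one more tool, called after "Emit:" by a JSON object that holds its "api" and its "payload". play_rows: Moves the arm, as the interface text tells. Its arguments: {"type":"object","properties":{"motion":{"type":"array"}},"required":["motion"]}

```bash
mkdir -p pics; cat > h.py <<'E'
import cv2,numpy as np
from rig import bot
def cap(n,f):
    c=bot.capture(n); cv2.imwrite('pics/'+f+'.png',c['img']); np.savez('pics/'+f+'.npz',**c); return c
def crop(f,x0,y0,x1,y1,s,o):
    im=cv2.imread('pics/'+f+'.png')[y0:y1,x0:x1]
    cv2.imwrite('pics/'+o+'.png',cv2.resize(im,None,fx=s,fy=s,interpolation=cv2.INTER_CUBIC))
def ray(f,u,v,z):
    c=np.load('pics/'+f+'.npz'); R=cv2.Rodrigues(c['rvec'])[0]; t=c['tvec'].ravel()
    C=-R.T@t; d=R.T@np.linalg.inv(c['mtx'])@np.array([u,v,1.]); return C+d*(z-C[2])/d[2]
def proj(f,P):
    c=np.load('pics/'+f+'.npz'); return cv2.projectPoints(np.array(P,float).reshape(-1,3),c['rvec'],c['tvec'],c['mtx'],None)[0].reshape(-1,2)
E
python3 - <<'E'
from h import *
cap('top','t0');cap('scene','s0')
s=bot.read_state();print(s)
for f in('t0','s0'):
    c=np.load('pics/%s.npz'%f);R=cv2.Rodrigues(c['rvec'])[0];print(-R.T@c['tvec'].ravel(),R[2],c['mtx'][0,0])
E
```

```text
{'time_s': 0.1, 'joint_positions': array([ 6.05342646e+01,  3.02742244e+01,  8.21499668e+01,  1.82514428e-03,
        6.76898648e+01, -1.02264245e+01]), 'qvel': array([-0.0226394 , -0.09465426, -0.18890627,  0.03753695, -0.02148812,
       -0.07955018]), 'tau': array([-3.36757203e-04, -4.40985310e+01, -1.77150983e+01,  6.34569791e-02,
        5.35036891e-02, -5.11703115e-05]), 'position': array([0.2055667 , 0.58951799, 0.22165811]), 'tcp_rot': array([[-1.00486490e-03,  3.29524973e-01,  9.44146325e-01],
       [-1.71866299e-03,  9.44144838e-01, -3.29526283e-01],
       [-9.99998018e-01, -1.95379874e-03, -3.82395629e-04]]), 'force': array([ 0.03744149,  0.09307545, -0.07803096]), 'moment': array([0.01342377, 0.02750866, 0.00302869]), 'opening': 0.9980980800302451}
[0.36265624 0.25048217 0.94916733] [ 0.21630898 -0.02008024 -0.97611844] 465.1521161552427
[ 0.1545241  -0.39605981  1.01110829] [ 0.32080984  0.52371191 -0.78918115] 466.136112949833
```

View pics/t0.png

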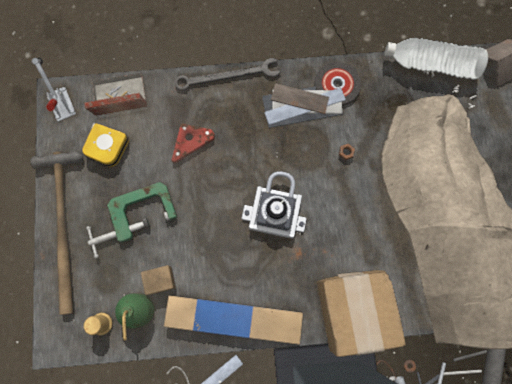

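View pics/s0.png

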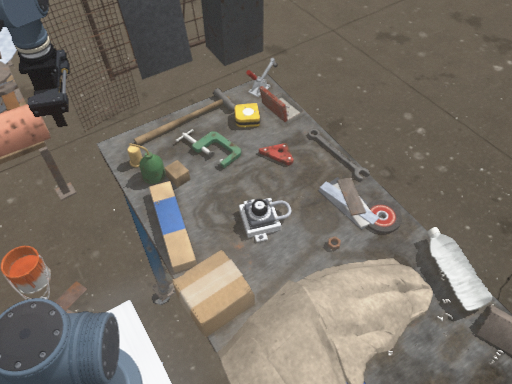

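The lock sits near (277,210) in the top view, with its bow pointing up the picture (away from the robot) and nothing close by.

```bash
python3 - <<'E'
from h import *
crop('t0',230,160,320,250,8,'t0c');crop('s0',225,180,305,250,9,'s0c')
for p in [(277,210)]: print(ray('t0',*p,0.0565+0.011))
E
```

```text
[0.51792025 0.1838454  0.0675    ]
```

View pics/t0c.png

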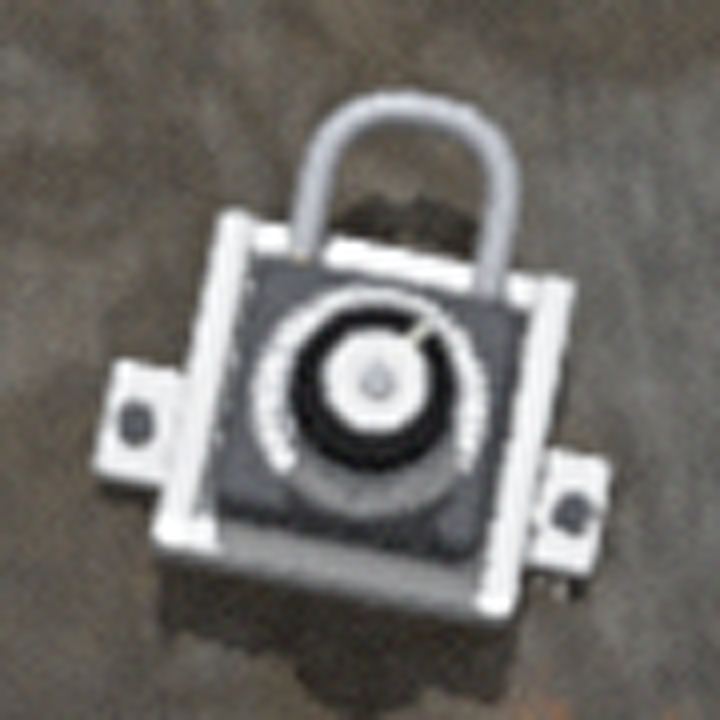

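View pics/s0c.png

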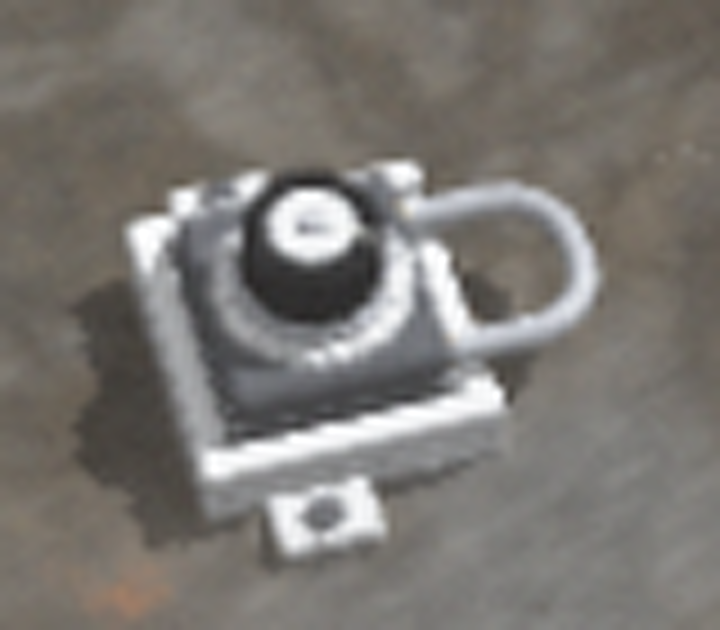

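```bash
python3 - <<'E'
from h import *
T=lambda x,y:(230+x/8-.44,160+y/8-.44); S=lambda x,y:(225+x/9-.44,180+y/9-.44)
print('dial',ray('t0',*T(376,378),.0675),ray('s0',*S(312,225),.0675))
cs=[ray('t0',*T(*p),.024) for p in [(232,212),(573,283),(498,615),(157,540)]]
print(np.array(cs),np.mean(cs,0))
f=lambda d:np.degrees(np.arctan2(d[1],d[0]))
print('yaw',f(cs[0]-cs[3]),f(cs[1]-cs[2]),f(cs[0]-cs[1])-90,f(cs[3]-cs[2])-90)
a=ray('t0',*T(135,424),.01);b=ray('t0',*T(575,513),.01);print('screws',f(a-b)-90,(a+b)/2)
print('bow',ray('t0',*T(415,103),.026),ray('s0',*S(583,262),.026))
E
```

```text
dial [0.52421055 0.18406854 0.0675    ] [0.52545949 0.18613418 0.0675    ]
[[0.57829391 0.21314962 0.024     ]
 [0.55229009 0.12842515 0.024     ]
 [0.46970465 0.15645169 0.024     ]
 [0.49586998 0.23954655 0.024     ]] [0.52403966 0.18439325 0.024     ]
yaw -17.75808168069502 -18.74536874081417 -17.062416193943136 -17.4784339300152
screws -16.57475101924335 [0.51186066 0.18755642 0.01      ]
bow [0.60236331 0.16384166 0.026     ] [0.60077081 0.15871126 0.026     ]
```

```bash
cat >> h.py <<'E'
def shift(P,yaw=None):
    s=bot.read_state();R=s['tcp_rot'];d=R.T@(np.array(P)-s['position'])*1000
    print('pos',s['position'].round(4),'t',s['time_s'],'shift',d.round(1),'j',s['joint_positions'].round(1),'F',s['force'].round(1),'M',s['moment'].round(2),'op',round(s['opening'],3))
    print('yaw',np.degrees(np.arctan2(R[1,1],R[0,1])),'tilt',R[:,0].round(4))
    if yaw is not None:
        a=np.radians(yaw);G=np.array([[0,np.cos(a),0],[0,np.sin(a),0],[-1,0,0]]);G[:,2]=np.cross(G[:,0],G[:,1])
        print('turn',np.degrees(cv2.Rodrigues(R.T@G)[0].ravel()).round(2))
E
python3 -c "
from h import *
shift([.5247,.185,.12],72.5)"
```

```text
pos [0.2056 0.5895 0.2217] t 0.1 shift [ 102.  -276.6  434.6] j [ 60.5  30.3  82.1   0.   67.7 -10.2] F [ 0.   0.1 -0.1] M [0.01 0.03 0.  ] op 0.998
yaw 70.76001600413186 tilt [-0.001  -0.0017 -1.    ]
turn [-1.74 -0.02  0.11]
```

Emit:
{"api": "play_rows", "payload": {"motion": [[[30, -41, 63], [0, 0, 0], 1], [[40, -80, 126], [0, 0, 0], 1], [[50, -120, 190], [0, 0, 0], 1], [[60, -160, 252], [0, 0, 0], 1], [[70, -200, 315], [0, 0, 0], 1], [[80, -240, 378], [0, 0, 0], 1], [[85, -270, 425], [0, 0, 0], 1], [[90, -277, 435], [0, 0, 0], 1]]}}

```text
time_s: 0.9
position: [0.45, 0.2806, 0.1503]
tcp_rot: [[-0.0, 0.33, 0.944], [0.0, 0.944, -0.33], [-1.0, -0.0, -0.0]]
force: [-0.3, 0.8, 0.8]
opening: 1.001
```

```bash
python3 -c "
from h import *
shift([.5247,.185,.10],72.5)"
```

```text
pos [0.45   0.2806 0.1503] t 0.9 shift [ 50.3 -65.7 102. ] j [ 19.9  28.8  99.8   0.   51.4 -50.9] F [-0.3  0.8  0.8] M [ 0.05 -0.02 -0.03] op 1.001
yaw 70.7615145432373 tilt [-2.e-04  0.e+00 -1.e+00]
turn [-1.74 -0.01  0.  ]
```

Emit:
{"api": "play_rows", "payload": {"motion": [[[0, 0, 0], [0, 0, 0], 1], [[0, 0, 0], [0, 0, 0], 1]]}}

```text
time_s: 1.1
position: [0.4494, 0.2812, 0.1501]
tcp_rot: [[-0.002, 0.333, 0.943], [-0.0, 0.943, -0.333], [-1.0, -0.001, -0.001]]
force: [-0.3, 0.3, 0.4]
opening: 1.002
```

```bash
python3 -c "
from h import *
shift([.5247,.185,.10],72.5)"
```

```text
pos [0.4494 0.2812 0.1501] t 1.1 shift [ 50.  -65.6 103.1] j [ 19.9  28.9  99.7   0.   51.5 -50.6] F [-0.3  0.3  0.4] M [-0.01 -0.02  0.  ] op 1.002
yaw 70.55887312272034 tilt [-1.6e-03 -1.0e-04 -1.0e+00]
turn [-1.94 -0.09  0.04]
```

Emit:
{"api": "play_rows", "payload": {"motion": [[[15, -25, 38], [0, 0, 0], 0.8], [[30, -48, 75], [-1, 0, 0], 0.8], [[45, -62, 97], [-1.9, 0, 0], 0.8], [[50, -65.6, 103], [-1.9, 0, 0], 0.8], [[50, -65.6, 103], [-1.9, 0, 0], 0.8], [[50, -65.6, 103], [-1.9, 0, 0], 0.8]]}}

```text
time_s: 1.7
position: [0.5234, 0.1881, 0.1009]
tcp_rot: [[-0.001, 0.297, 0.955], [0.0, 0.955, -0.297], [-1.0, 0.0, -0.001]]
force: [0.1, 0.5, 0.5]
opening: 0.798
```

```bash
python3 -c "
from h import *
shift([.5247,.185,.05],72.5)
cap('top','t1');crop('t1',215,130,335,250,6,'t1c')
cap('scene','s1');crop('s1',215,150,315,250,6,'s1c')
"
```

```text
pos [0.5234 0.1881 0.1009] t 1.7 shift [50.9 -2.5  2.2] j [  8.2  34.9  98.1   0.   47.1 -64.5] F [0.1 0.5 0.5] M [ 0.05  0.01 -0.01] op 0.798
yaw 72.74985824203658 tilt [-1.1e-03  4.0e-04 -1.0e+00]
turn [ 0.25 -0.07 -0.  ]
```

View pics/t1c.png

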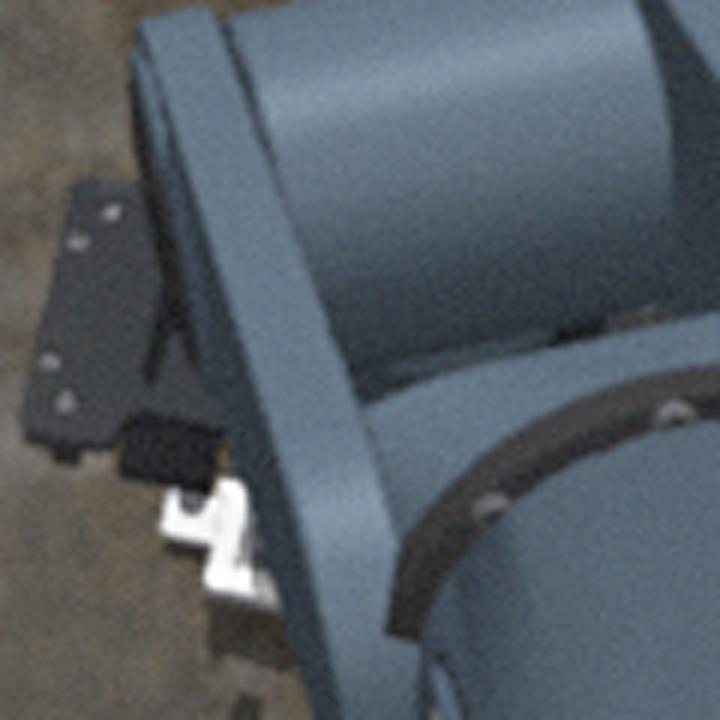

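View pics/s1c.png

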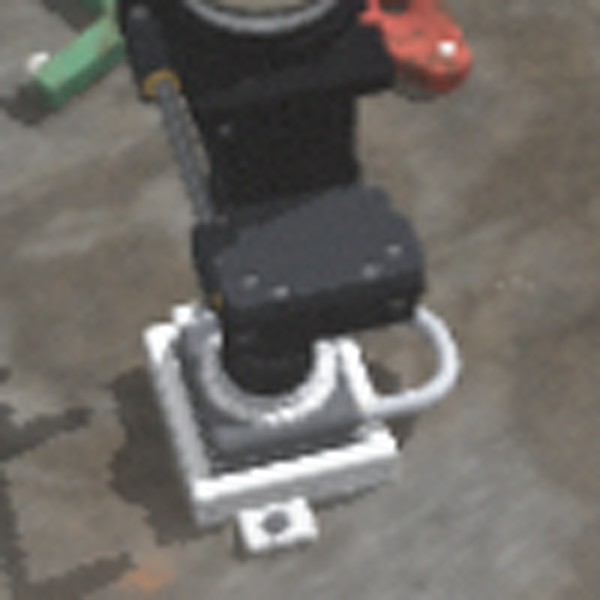

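Emit:
{"api": "play_rows", "payload": {"motion": [[[15, -2, 2], [0, 0, 0], 0.8], [[30, -2, 2], [0, 0, 0], 0.8], [[35, -2, 2], [0, 0, 0], 0.8], [[35, -2, 2], [0, 0, 0], 0.8], [[35, -2, 2], [0, 0, 0], 0.8]]}}

```text
time_s: 2.3
position: [0.5262, 0.1845, 0.0663]
tcp_rot: [[0.001, 0.297, 0.955], [0.0, 0.955, -0.297], [-1.0, 0.0, 0.001]]
force: [1.3, -0.7, 0.6]
opening: 0.797
```

```bash
python3 -c "
from h import *
shift([.5247,.185,.05],72.5)
"
```

```text
pos [0.5262 0.1845 0.0663] t 2.3 shift [16.3  0.  -1.6] j [  7.8  38.2  99.    0.   42.8 -64.9] F [ 1.3 -0.7  0.6] M [ 0.03 -0.03 -0.02] op 0.797
yaw 72.70782321564013 tilt [ 9.e-04  2.e-04 -1.e+00]
turn [ 0.21  0.05 -0.02]
```

Go down 16 more, then close on the dial.

Emit:
{"api": "play_rows", "payload": {"motion": [[[8, 0, -1], [0, 0, 0], 0.8], [[16, 0, -1], [0, 0, 0], 0.8], [[16, 0, -1], [0, 0, 0], 0.6], [[16, 0, -1], [0, 0, 0], 0.3], [[16, 0, -1], [0, 0, 0], 0.3], [[16, 0, -1], [0, 0, 0], 0.3], [[16, 0, -1], [0, 0, 0], 0.3]]}}

```text
time_s: 3.0
position: [0.5252, 0.1842, 0.0499]
tcp_rot: [[0.0, 0.298, 0.955], [-0.0, 0.955, -0.298], [-1.0, 0.0, 0.0]]
force: [0.6, -0.1, -0.8]
opening: 0.456
```

```bash
python3 -c "
from h import *
shift([.5247,.185,.05],72.5)
cap('scene','s2');crop('s2',215,150,315,250,6,'s2c')
"
```

```text
pos [0.5252 0.1842 0.0499] t 3.0 shift [-0.1  0.6 -0.7] j [  7.8  39.7  99.5  -0.   40.8 -64.8] F [ 0.6 -0.1 -0.8] M [ 0.01 -0.03  0.02] op 0.456
yaw 72.65971964557443 tilt [ 3.e-04 -1.e-04 -1.e+00]
turn [ 0.16  0.02 -0.  ]
```

View pics/s2c.png

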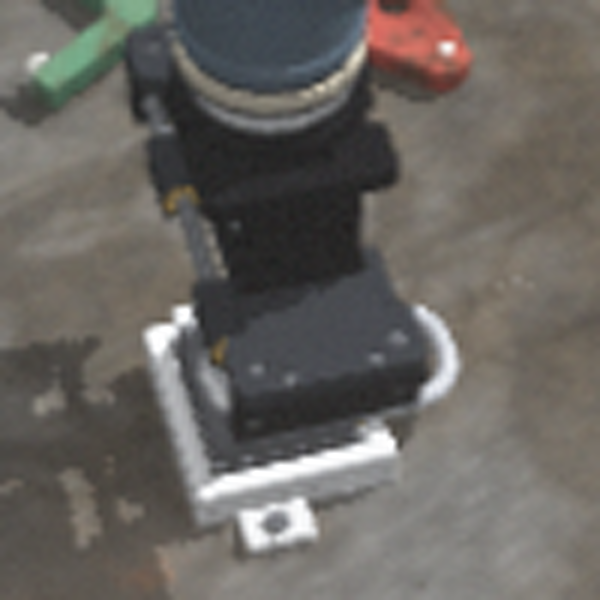

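The jaws closed at 39.7 mm, so the knob is held. I'll turn clockwise now; the bow's right edge is at about (456,350) in the crop.

Emit:
{"api": "play_rows", "payload": {"motion": [[[0, 0, 0], [4, 0, 0], 0.3], [[0, 0, 0], [8, 0, 0], 0.3], [[0, 0, 0], [12, 0, 0], 0.3], [[0, 0, 0], [16, 0, 0], 0.3], [[0, 0, 0], [20, 0, 0], 0.3], [[0, 0, 0], [24, 0, 0], 0.3], [[0, 0, 0], [28, 0, 0], 0.3], [[0, 0, 0], [32, 0, 0], 0.3]]}}

```text
time_s: 3.85
position: [0.5251, 0.1841, 0.0498]
tcp_rot: [[0.0, 0.76, 0.65], [-0.0, 0.65, -0.76], [-1.0, -0.0, 0.0]]
force: [-0.3, 0.2, 0.2]
opening: 0.453
```

```bash
python3 -c "
from h import *
shift([.5247,.185,.05])
cap('scene','s3');crop('s3',215,150,315,250,6,'s3c')
"
```

```text
pos [0.5251 0.1841 0.0498] t 3.85 shift [-0.2  0.3 -0.9] j [  7.8  39.7  99.5  -0.   40.8 -32.7] F [-0.3  0.2  0.2] M [-0.14  0.02  0.06] op 0.453
yaw 40.51293974139955 tilt [ 1.e-04 -3.e-04 -1.e+00]
```

View pics/s3c.png

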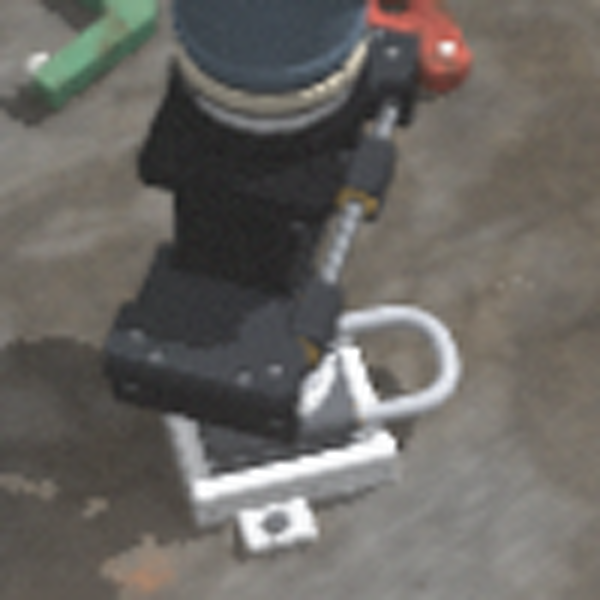

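```bash
cat >> h.py <<'E'
def bow(f):
    im=cv2.imread('pics/'+f+'.png')[...,0].astype(float)  # blue: bow bluish-bright
    r=im[205:213,282:302].mean(0)
    w=np.clip(r-r.max()*.75,0,None); print('bow col',(w*np.arange(282,302)).sum()/w.sum(), r.round().astype(int))
def step(f):
    cap('scene',f); bow(f); shift([.5247,.185,.05])
E
python3 -c "
from h import *
bow('s2');bow('s3')"
```

```text
bow col 289.0232153221126 [ 80  72  73  76  97 138 195 227 197 128 104 102 103 105 104 104 104 102
  99  94]
bow col 289.1214307183649 [115 112 108 105 113 139 186 225 199 135 104 104 105 107 106 105 104 104
 100  95]
```

Emit:
{"api": "play_rows", "payload": {"motion": [[[0, 0, 0], [3, 0, 0], 0.3], [[0, 0, 0], [6, 0, 0], 0.3], [[0, 0, 0], [9, 0, 0], 0.3], [[0, 0, 0], [12, 0, 0], 0.3]]}}

```text
time_s: 4.3
position: [0.5251, 0.1841, 0.0499]
tcp_rot: [[0.0, 0.878, 0.479], [-0.0, 0.479, -0.878], [-1.0, -0.0, 0.0]]
force: [0.0, -1.3, 1.0]
opening: 0.447
```

```bash
python3 -c "
from h import *
step('s4')"
```

```text
bow col 289.1238352870454 [115 113 108 106 113 138 186 225 199 135 104 105 105 106 106 105 105 104
 101  96]
pos [0.5251 0.1841 0.0499] t 4.35 shift [-0.1  0.1 -1. ] j [  7.8  39.7  99.5  -0.   40.8 -20.7] F [ 0.2 -0.9  0.9] M [-0.21  0.12 -0.05] op 0.452
yaw 28.540593839401264 tilt [ 1.e-04 -3.e-04 -1.e+00]
```

Emit:
{"api": "play_rows", "payload": {"motion": [[[0, 0, 0], [3, 0, 0], 0.3], [[0, 0, 0], [6, 0, 0], 0.3], [[0, 0, 0], [9, 0, 0], 0.3], [[0, 0, 0], [12, 0, 0], 0.3]]}}

```text
time_s: 4.75
position: [0.525, 0.184, 0.0498]
tcp_rot: [[-0.0, 0.958, 0.287], [-0.0, 0.287, -0.958], [-1.0, -0.0, 0.0]]
force: [-0.4, -1.4, 2.0]
opening: 0.45
```

```bash
python3 -c "
from h import *
step('s5')"
```

```text
bow col 289.0897959183674 [115 113 109 105 114 141 190 226 200 130 104 103 105 106 105 105 104 105
 100  94]
pos [0.525  0.1841 0.0498] t 4.8 shift [-0.2 -0.  -1. ] j [ 7.8 39.7 99.5 -0.  40.8 -8.7] F [-0.7 -0.9  2.1] M [-0.29  0.05 -0.02] op 0.452
yaw 16.572880091324958 tilt [-1.e-04 -3.e-04 -1.e+00]
```

Emit:
{"api": "play_rows", "payload": {"motion": [[[0, 0, 0], [3, 0, 0], 0.3], [[0, 0, 0], [6, 0, 0], 0.3], [[0, 0, 0], [9, 0, 0], 0.3], [[0, 0, 0], [12, 0, 0], 0.3]]}}

```text
time_s: 5.2
position: [0.5249, 0.184, 0.0498]
tcp_rot: [[-0.0, 0.997, 0.082], [-0.0, 0.082, -0.997], [-1.0, -0.0, 0.0]]
force: [-1.2, -1.9, 2.1]
opening: 0.457
```

```bash
python3 -c "
from h import *
step('s6')"
```

```text
bow col 289.11523611523614 [115 112 108 105 114 139 187 225 199 135 105 103 104 106 107 106 105 104
  99  96]
pos [0.5249 0.184  0.0498] t 5.25 shift [-0.2 -0.1 -1. ] j [ 7.8 39.7 99.5 -0.  40.8  3.2] F [-0.4 -2.   1.9] M [-0.34  0.09  0.02] op 0.449
yaw 4.600229177723153 tilt [-3.e-04 -4.e-04 -1.e+00]
```

Emit:
{"api": "play_rows", "payload": {"motion": [[[0, 0, 0], [3, 0, 0], 0.3], [[0, 0, 0], [6, 0, 0], 0.3], [[0, 0, 0], [9, 0, 0], 0.3], [[0, 0, 0], [12, 0, 0], 0.3]]}}

```text
time_s: 5.65
position: [0.5248, 0.184, 0.0498]
tcp_rot: [[-0.001, 0.992, -0.127], [-0.0, -0.127, -0.992], [-1.0, -0.0, 0.0]]
force: [-0.6, -1.4, 2.1]
opening: 0.453
```

```bash
python3 -c "
from h import *
step('s7')"
```

```text
bow col 289.8491391090462 [115 114 108 102 106 118 150 202 217 184 114 104 104 107 106 105 105 104
 100  95]
pos [0.5248 0.184  0.0498] t 5.7 shift [-0.2 -0.3 -1. ] j [ 7.8 39.7 99.5 -0.  40.8 15.2] F [-0.9 -0.9  2.4] M [-0.35  0.21  0.01] op 0.45
yaw -7.378885082718354 tilt [-5.e-04 -4.e-04 -1.e+00]
```

The bow moved 0.7 px, which is only rattle or the approach to the notch. I'll go on in smaller steps.

Emit:
{"api": "play_rows", "payload": {"motion": [[[0, 0, 0], [2, 0, 0], 0.3], [[0, 0, 0], [4, 0, 0], 0.3], [[0, 0, 0], [6, 0, 0], 0.3]]}}

```text
time_s: 6.0
position: [0.5248, 0.184, 0.0498]
tcp_rot: [[-0.001, 0.974, -0.229], [-0.0, -0.229, -0.974], [-1.0, -0.001, 0.001]]
force: [-1.6, -1.8, 2.9]
opening: 0.447
```

```bash
python3 -c "
from h import *
step('s8')"
```

```text
bow col 291.98746081504703 [108 111 107 103 102 105 107 116 146 197 226 196 119 107 106 105 105 104
 100  94]
pos [0.5248 0.184  0.0498] t 6.05 shift [-0.2 -0.3 -0.9] j [ 7.8 39.7 99.5 -0.  40.8 21.1] F [-1.8 -0.7  3.1] M [-0.32  0.26  0.  ] op 0.452
yaw -13.287888339378497 tilt [-5.e-04 -4.e-04 -1.e+00]
```

Emit:
{"api": "play_rows", "payload": {"motion": [[[0, 0, 0], [2, 0, 0], 0.3], [[0, 0, 0], [4, 0, 0], 0.3], [[0, 0, 0], [6, 0, 0], 0.3]]}}

```text
time_s: 6.35
position: [0.5248, 0.184, 0.0498]
tcp_rot: [[-0.001, 0.944, -0.329], [-0.0, -0.329, -0.944], [-1.0, -0.0, 0.001]]
force: [-2.1, -1.6, 3.0]
opening: 0.452
```

```bash
python3 -c "
from h import *
step('s9')"
```

```text
bow col 291.98307952622673 [108 111 108 104 102 105 107 117 146 198 226 196 120 105 106 105 105 104
 101  95]
pos [0.5248 0.184  0.0498] t 6.4 shift [-0.2 -0.4 -0.9] j [ 7.8 39.7 99.5 -0.  40.8 27.1] F [-0.4 -2.6  3.2] M [-0.41  0.3   0.02] op 0.448
yaw -19.286821919386064 tilt [-7.e-04 -4.e-04 -1.e+00]
```

```bash
python3 -c "
from h import *
a=np.radians(-17.5);d=np.array([np.cos(a),np.sin(a),0]);c=np.array([.5250,.1845,.026])
for k in(0,2,4,8,24):print(k,proj('s9',c+d*(.078+k/1000)))
crop('s9',215,150,315,250,6,'s9c')
"
```

```text
0 [[288.38880952 208.2856663 ]]
2 [[289.1248587  208.12560635]]
4 [[289.86054735 207.9656248 ]]
8 [[291.33084409 207.64589668]]
24 [[297.19766249 206.37010875]]
```

View pics/s9c.png

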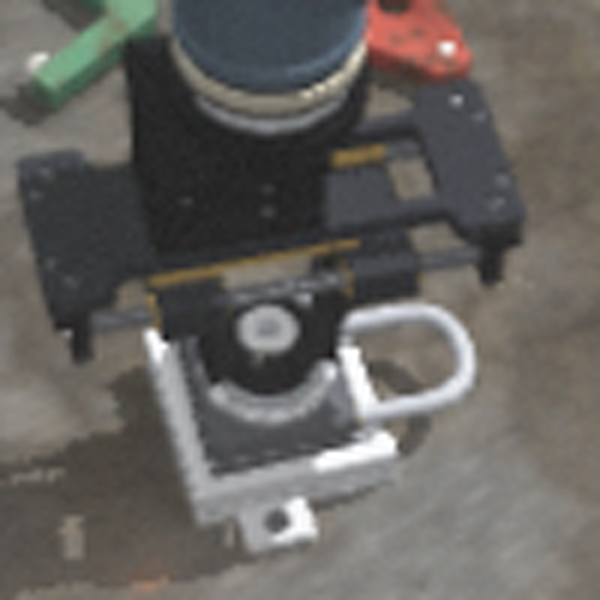

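The bow moved 3 px (about 8 mm), so the shackle has sprung. Next I release the dial and rise.

Emit:
{"api": "play_rows", "payload": {"motion": [[[0, 0, 0], [0, 0, 0], 0.65], [[0, 0, 0], [0, 0, 0], 0.65], [[0, 0, 0], [0, 0, 0], 0.65], [[-15, 0, 0], [0, 0, 0], 0.65], [[-40, 0, 0], [1.8, 0, 0], 0.6], [[-50, 40, 0], [1.8, 0, 0], 0.42], [[-50, 80, 0], [1.8, 0, 0], 0.42], [[-50, 86, 0], [1.8, 0, 0], 0.42]]}}

```text
time_s: 7.2
position: [0.6126, 0.1544, 0.101]
tcp_rot: [[0.009, 0.932, -0.362], [0.0, -0.362, -0.932], [-1.0, 0.009, -0.004]]
force: [0.1, -0.2, -0.2]
opening: 0.451
```

```bash
python3 -c "
from h import *
shift([.6075,.158,.010],-17.5)
cap('scene','s10');bow('s10');crop('s10',215,150,315,250,6,'s10c')
cap('top','t10');crop('t10',215,130,335,250,6,'t10c')
"
```

```text
pos [0.6126 0.1544 0.101 ] t 7.2 shift [91.  -6.8 -1.2] j [ 4.  39.1 87.2 -0.  53.2 25.3] F [ 0.1 -0.2 -0.2] M [-0.16  0.08 -0.01] op 0.451
yaw -21.21254970171389 tilt [ 9.3e-03  2.0e-04 -1.0e+00]
turn [-3.71 -0.19 -0.5 ]
bow col 291.98984771573606 [108 111 107 103 103 104 107 117 147 197 226 196 119 107 106 105 104 104
 100  94]
```

View pics/s10c.png

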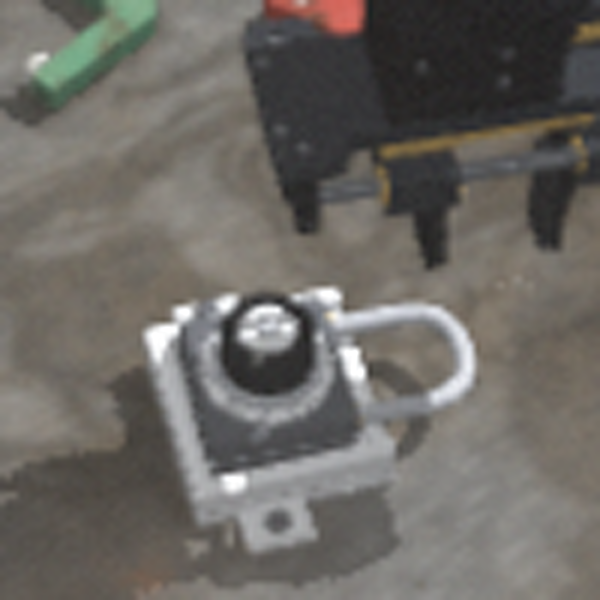

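View pics/t10c.png

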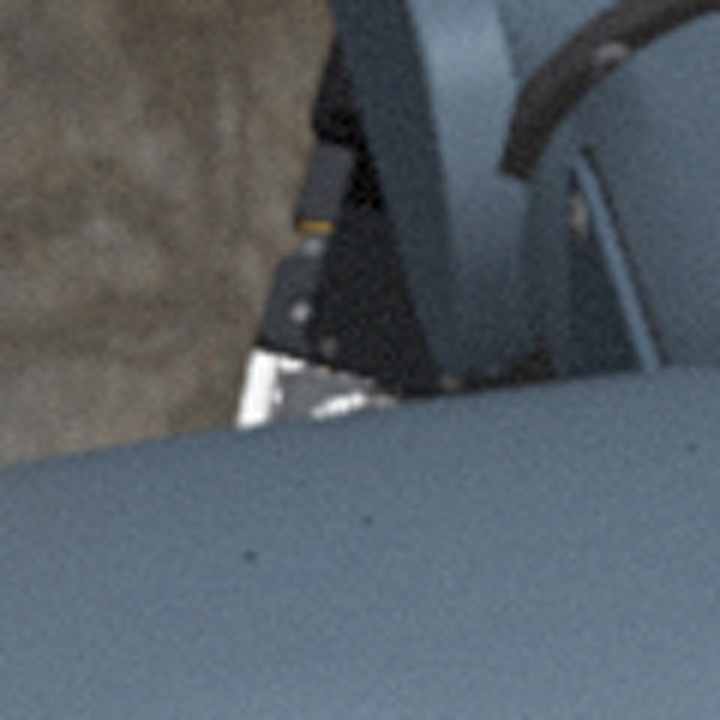

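Emit:
{"api": "play_rows", "payload": {"motion": [[[0, 0, 0], [-3.7, 0, 0], 0.42], [[10, 0, 0], [-3.7, 0, 0], 0.42], [[30, 0, 0], [-3.7, 0, 0], 0.42], [[40, 0, 0], [-3.7, 0, 0], 0.42], [[40, 0, 0], [-3.7, 0, 0], 0.42], [[40, 0, 0], [-3.7, 0, 0], 0.42]]}}

```text
time_s: 7.9
position: [0.6056, 0.156, 0.0592]
tcp_rot: [[-0.001, 0.954, -0.3], [-0.0, -0.3, -0.954], [-1.0, -0.001, 0.0]]
force: [0.0, 0.5, -0.8]
opening: 0.419
```

```bash
python3 -c "
from h import *
shift([.6075,.158,.010],-17.5)
cap('scene','s11');bow('s11');crop('s11',215,150,315,250,6,'s11c')
"
```

```text
pos [0.6056 0.156  0.0592] t 7.9 shift [49.2  1.2 -2.5] j [ 4.2 42.4 88.8  0.  48.9 21.7] F [ 0.   0.5 -0.8] M [-0.03  0.01  0.03] op 0.419
yaw -17.43960693730589 tilt [-1.3e-03 -1.0e-04 -1.0e+00]
turn [0.06 0.02 0.07]
bow col 291.1379008746356 [107 104  99  99 102 105 108 114 129 143 138 118 105 107 106 105 104 105
 101  94]
```

View pics/s11c.png

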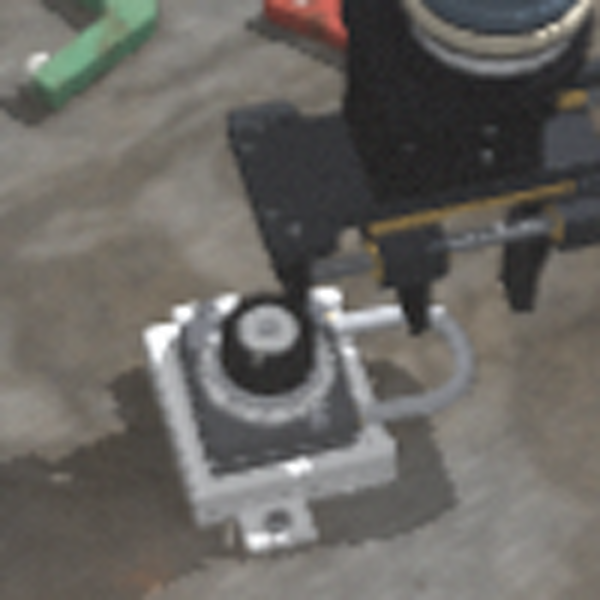

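Emit:
{"api": "play_rows", "payload": {"motion": [[[0, 1, -2.5], [0, 0, 0], 0.42], [[15, 1, -2.5], [0, 0, 0], 0.42], [[25, 1, -2.5], [0, 0, 0], 0.42], [[25, 1, -2.5], [0, 0, 0], 0.42]]}}

```text
time_s: 8.35
position: [0.6062, 0.1577, 0.0325]
tcp_rot: [[-0.004, 0.954, -0.3], [-0.0, -0.3, -0.954], [-1.0, -0.004, 0.002]]
force: [-0.4, -0.4, 0.2]
opening: 0.417
```

```bash
python3 -c "
from h import *
shift([.6075,.158,.012],-17.5)
cap('scene','s12');crop('s12',215,150,315,250,6,'s12c')
"
```

```text
pos [0.6062 0.1577 0.0325] t 8.35 shift [20.5  1.2 -0.8] j [ 4.4 44.8 89.  -0.  46.4 21.8] F [-0.4 -0.4  0.2] M [-0.11  0.16 -0.04] op 0.417
yaw -17.44501813905716 tilt [-4.4e-03 -4.0e-04 -1.0e+00]
turn [0.06 0.1  0.23]
```

View pics/s12c.png

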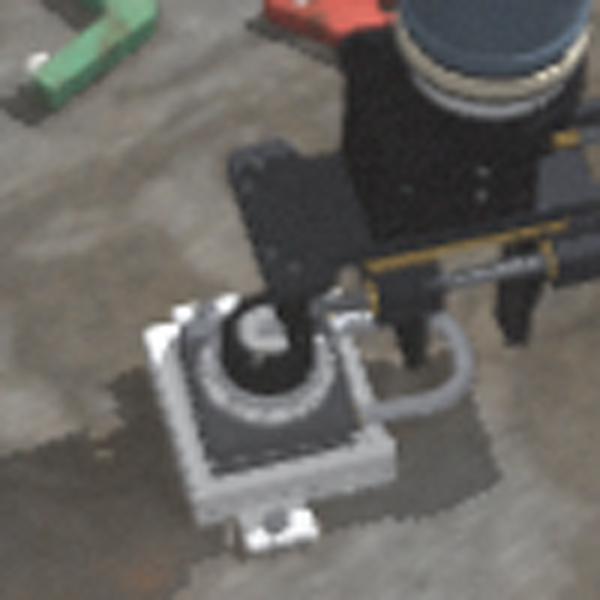

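```bash
python3 -c "
from h import *
for f,uv,p,yaw in [('s11',(298,312),[.6065,.156,.0592],-17.5),('s12',(300,355),[.6067,.1577,.0325],-17.5),('s10',(303,230),[.608,.155,.100],-20)]:
  u=np.array([215+uv[0]/6-.4,150+uv[1]/6-.4]);a=np.radians(yaw)
  for lat in(-.0375,0,.0375):
    d=np.array([np.cos(a),np.sin(a),0]);l=np.array([-np.sin(a),np.cos(a),0])
    from scipy.optimize import fsolve
    g=lambda q:proj(f,np.array(p)-d*q[0]+l*lat+np.array([0,0,q[1]]))[0]-u
    print(f,lat,fsolve(g,[.09,.07]).round(4))
"
```

```text
s11 -0.0375 [0.0854 0.075 ]
s11 0 [0.0746 0.0224]
s11 0.0375 [ 0.0638 -0.0302]
s12 -0.0375 [0.0834 0.0701]
s12 0 [0.0726 0.0158]
s12 0.0375 [ 0.0618 -0.0386]
s10 -0.0375 [0.0832 0.0813]
s10 0 [0.0741 0.0323]
s10 0.0375 [ 0.065  -0.0167]
```

Emit:
{"api": "play_rows", "payload": {"motion": [[[10, 0.5, -1], [0, 0, 0], 0.42], [[20, 0.5, -1], [0, 0, 0], 0.42], [[20, 0.5, -1], [0, 0, 0], 0.42], [[20, 0.5, -1], [0, 0, 0], 0.42]]}}

```text
time_s: 8.8
position: [0.6084, 0.1586, 0.0141]
tcp_rot: [[-0.001, 0.954, -0.3], [-0.0, -0.3, -0.954], [-1.0, -0.001, 0.0]]
force: [-0.4, 0.0, 1.0]
opening: 0.418
```

```bash
python3 -c "
from h import *
shift([.6075,.158,.012],-17.5)
cap('scene','s13');crop('s13',215,150,315,250,6,'s13c')
"
```

```text
pos [0.6084 0.1586 0.0141] t 8.8 shift [ 2.1 -0.6  0.9] j [ 4.4 46.5 89.1 -0.  44.5 21.9] F [-0.4  0.   1. ] M [-0.1   0.06  0.03] op 0.418
yaw -17.439044890003803 tilt [-1.1e-03 -1.0e-04 -1.0e+00]
turn [0.06 0.02 0.06]
```

View pics/s13c.png

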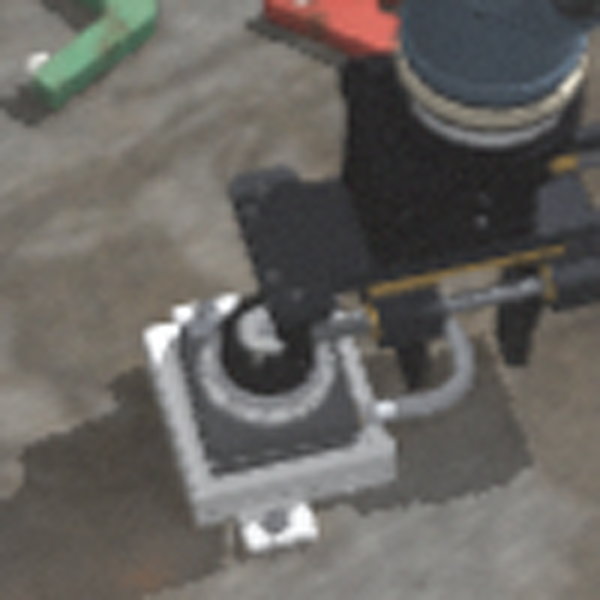

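Emit:
{"api": "play_rows", "payload": {"motion": [[[0, 1, 0], [0, 0, 0], 0.3], [[0, 1, 0], [0, 0, 0], 0.2], [[0, 1, 0], [0, 0, 0], 0.05], [[0, 1, 0], [0, 0, 0], 0.03], [[0, 1, 0], [0, 0, 0], 0.03], [[0, 1, 0], [0, 0, 0], 0.03]]}}

```text
time_s: 9.45
position: [0.6101, 0.158, 0.0149]
tcp_rot: [[0.001, 0.954, -0.298], [-0.001, -0.298, -0.954], [-1.0, 0.001, 0.0]]
force: [1.2, -1.4, 0.4]
opening: 0.097
```

Emit:
{"api": "play_rows", "payload": {"motion": [[[0, 2, 0], [0, 0, 0], 0.03], [[0, 4, 0], [0, 0, 0], 0.03], [[0, 6, 0], [0, 0, 0], 0.03], [[0, 8, 0], [0, 0, 0], 0.03], [[0, 10, 0], [0, 0, 0], 0.03]]}}

```text
time_s: 9.95
position: [0.6185, 0.155, 0.0144]
tcp_rot: [[-0.002, 0.954, -0.3], [-0.001, -0.3, -0.954], [-1.0, -0.002, 0.001]]
force: [-2.3, -3.2, 2.2]
opening: 0.094
```

```bash
python3 -c "
from h import *
shift([.6075,.158,.012],-17.5)
cap('scene','s14');crop('s14',215,150,315,250,6,'s14c')
"
```

```text
pos [0.6185 0.155  0.0144] t 9.95 shift [  2.4 -11.4   0.4] j [ 4.1 46.9 87.6 -0.  45.6 21.5] F [-2.3 -3.2  2.2] M [-0.6   0.56  0.27] op 0.094
yaw -17.428930697431447 tilt [-2.e-03 -5.e-04 -1.e+00]
turn [0.07 0.06 0.1 ]
```

View pics/s14c.png

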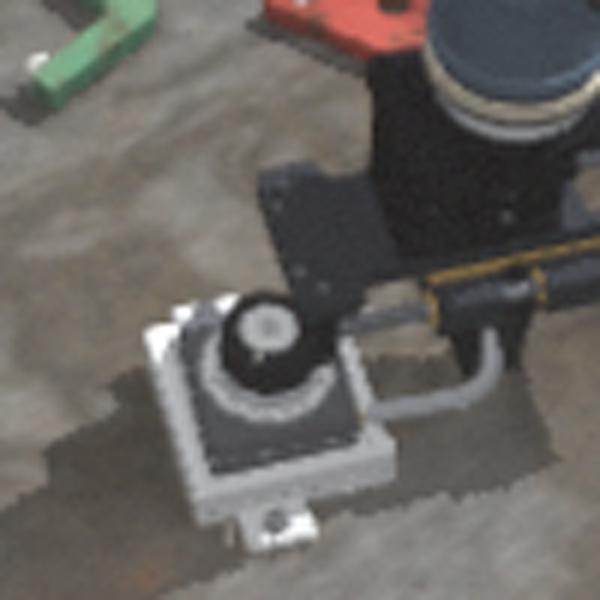

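The bow is gripped and coming out, and the lock is staying in the jig. I'll pull to the stop.

Emit:
{"api": "play_rows", "payload": {"motion": [[[0, 2, 0], [0, 0, 0], 0.03], [[0, 4, 0], [0, 0, 0], 0.03], [[0, 5, 0], [0, 0, 0], 0.03], [[0, 6, 0], [0, 0, 0], 0.03], [[0, 6, 0], [0, 0, 0], 0.03]]}}

```text
time_s: 10.5
position: [0.6231, 0.1541, 0.0141]
tcp_rot: [[-0.004, 0.954, -0.3], [0.001, -0.3, -0.954], [-1.0, -0.004, 0.001]]
force: [-6.0, -0.6, 1.6]
opening: 0.096
```

```bash
python3 -c "
from h import *
shift([.6075,.158,.012],-17.5)
"
```

```text
pos [0.6231 0.1541 0.0141] t 10.5 shift [  2.2 -16.1   1. ] j [ 3.9 47.2 86.9  0.1 46.2 21.3] F [-6.  -0.6  1.6] M [-0.17  1.02  0.29] op 0.096
yaw -17.445642976783514 tilt [-4.e-03  5.e-04 -1.e+00]
turn [0.05 0.04 0.23]
```

Emit:
{"api": "play_rows", "payload": {"motion": [[[0, 1, 0], [0, 0, 0], 0.03], [[0, 2, 0], [0, 0, 0], 0.03], [[0, 2, 0], [0, 0, 0], 0.03]]}}

```text
time_s: 10.8
position: [0.6232, 0.154, 0.0136]
tcp_rot: [[-0.008, 0.954, -0.3], [0.001, -0.3, -0.954], [-1.0, -0.008, 0.001]]
force: [-7.6, 0.5, 1.1]
opening: 0.098
```

```bash
python3 -c "
from h import *
shift([.6075,.158,.012],-17.5)
cap('scene','s15');crop('s15',215,150,315,250,6,'s15c')
"
```

```text
pos [0.6232 0.154  0.0136] t 10.8 shift [  1.7 -16.2   0.9] j [ 3.9 47.3 86.7  0.1 46.5 21.2] F [-7.6  0.5  1.1] M [0.1  1.34 0.29] op 0.098
yaw -17.449269330129884 tilt [-0.0077  0.0011 -1.    ]
turn [0.05 0.08 0.44]
```

View pics/s15c.png

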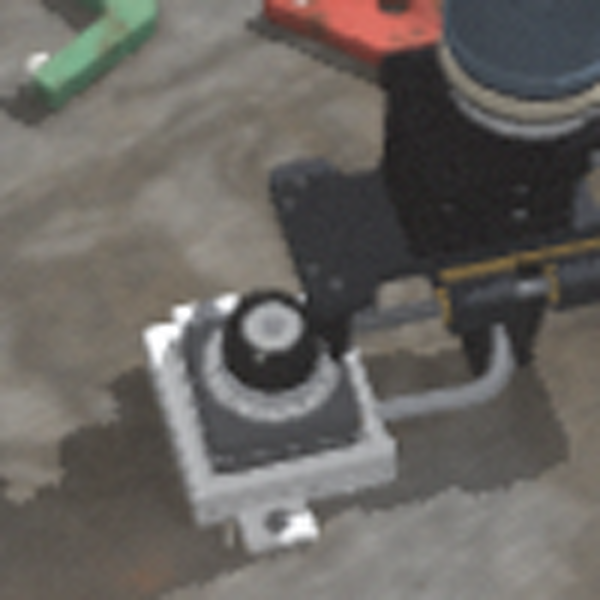

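Emit:
{"api": "play_rows", "payload": {"motion": [[[0, 2, 0], [0, 0, 0], 0.03], [[0, 3, 0], [0, 0, 0], 0.03], [[0, 3, 0], [0, 0, 0], 0.03]]}}

```text
time_s: 11.15
position: [0.6234, 0.1539, 0.0128]
tcp_rot: [[-0.013, 0.954, -0.3], [0.002, -0.3, -0.954], [-1.0, -0.013, 0.002]]
force: [-10.2, 2.5, 0.7]
opening: 0.102
```

Emit:
{"api": "play_rows", "payload": {"motion": [[[0, -4, 0], [0, 0, 0], 0.1], [[0, -4, 0], [0, 0, 0], 0.2], [[0, -4, 0], [0, 0, 0], 0.32], [[0, -4, 0], [0, 0, 0], 0.36], [[0, -4, 0], [0, 0, 0], 0.36]]}}

```text
time_s: 11.65
position: [0.6285, 0.1532, 0.0154]
tcp_rot: [[0.005, 0.954, -0.3], [0.0, -0.3, -0.954], [-1.0, 0.005, -0.002]]
force: [-0.4, 0.2, 0.5]
opening: 0.332
```

```bash
python3 -c "
from h import *
shift([.6075,.158,.012],-17.5)
cap('scene','s16');crop('s16',215,150,315,250,6,'s16c')
"
```

```text
pos [0.6285 0.1532 0.0154] t 11.65 shift [  3.3 -21.5   1.7] j [ 3.8 47.2 86.5  0.  46.  21.3] F [-0.4  0.2  0.5] M [-0.1   0.12 -0.01] op 0.332
yaw -17.485658798010917 tilt [ 5.2e-03  4.0e-04 -1.0e+00]
turn [ 0.01 -0.11 -0.28]
```

View pics/s16c.png

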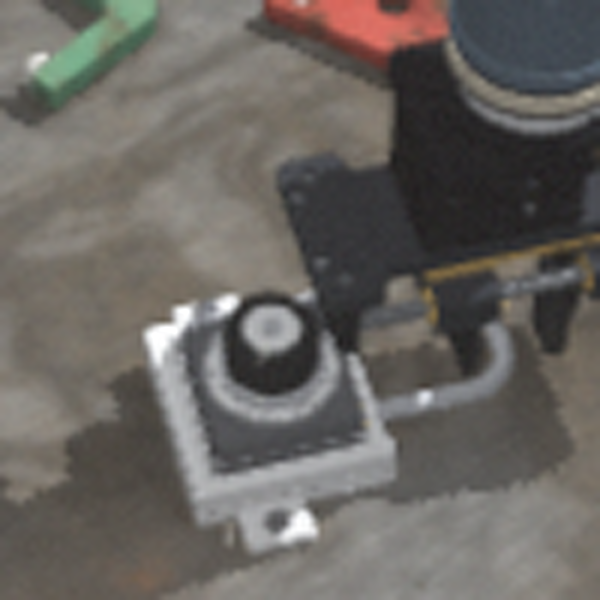

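Emit:
{"api": "play_rows", "payload": {"motion": [[[-20, 0, 0], [0, 0, 0], 0.4], [[-50, 0, 0], [0, 0, 0], 0.6], [[-80, 0, 0], [0, 0, 0], 1], [[-80, -30, 0], [-8, 0, 0], 1], [[-80, -60, 0], [-16, 0, 0], 1], [[-80, -90, 0], [-24, 0, 0], 1], [[-80, -100, 0], [-32, 0, 0], 1], [[-80, -100, 0], [-40, 0, 0], 1]]}}

```text
time_s: 12.5
position: [0.5291, 0.1838, 0.0951]
tcp_rot: [[-0.0, 0.921, 0.39], [0.0, 0.39, -0.921], [-1.0, 0.0, -0.0]]
force: [0.3, 0.6, 0.1]
opening: 0.937
```

Emit:
{"api": "play_rows", "payload": {"motion": [[[0, 0, 0], [-8, 0, 0], 1], [[0, 0, 0], [-16, 0, 0], 1], [[0, 0, 0], [-24, 0, 0], 1], [[0, 0, 0], [-32, 0, 0], 1], [[0, 0, 0], [-40, 0, 0], 1], [[0, 0, 0], [-48, 0, 0], 1], [[0, 0, 0], [-50, 0, 0], 1], [[0, 0, 0], [-50, 0, 0], 1]]}}

```text
time_s: 13.3
position: [0.5317, 0.1832, 0.0951]
tcp_rot: [[0.003, 0.3, 0.954], [0.0, 0.954, -0.3], [-1.0, 0.001, 0.002]]
force: [0.7, -0.1, 0.0]
opening: 0.998
```

```bash
python3 -c "
from h import *
cap('scene','s17');crop('s17',215,150,315,250,6,'s17c')
crop('s0',215,150,315,250,6,'s0d')
shift([.5265,.1837,.028],72.5)
"
```

```text
pos [0.5315 0.1832 0.095 ] t 13.35 shift [67.  -1.1 -5. ] j [  7.6  35.7  97.5   0.   46.7 -64.9] F [ 0.6 -0.1  0.2] M [ 0.01  0.   -0.  ] op 0.997
yaw 72.48234378142709 tilt [ 2.e-03  3.e-04 -1.e+00]
turn [-0.02  0.1  -0.05]
```

View pics/s17c.png

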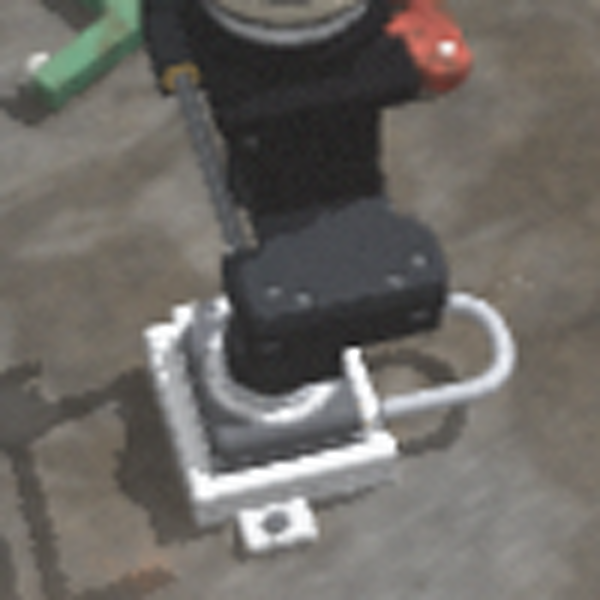

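View pics/s0d.png

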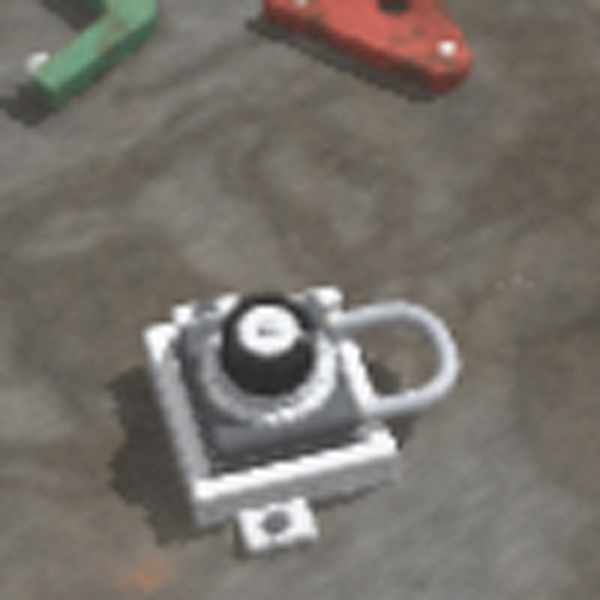

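Emit:
{"api": "play_rows", "payload": {"motion": [[[20, -1, -3], [0, 0, 0], 1], [[40, -1, -3], [0, 0, 0], 1], [[50, -1, -3], [0, 0, 0], 1], [[55, -1, -3], [0, 0, 0], 1], [[55, -1, -3], [0, 0, 0], 1], [[55, -1, -3], [0, 0, 0], 1]]}}

```text
time_s: 13.95
position: [0.528, 0.1833, 0.0401]
tcp_rot: [[0.001, 0.3, 0.954], [0.0, 0.954, -0.3], [-1.0, 0.001, 0.001]]
force: [-0.7, 0.5, 0.2]
opening: 0.999
```

```bash
python3 -c "
from h import *
cap('scene','s18');crop('s18',215,150,315,250,6,'s18c')
shift([.528,.1833,.027],72.5)
"
```

```text
pos [0.5281 0.1833 0.0403] t 14.0 shift [13.3 -0.  -0.1] j [  7.7  40.8  99.4   0.   39.8 -64.9] F [ 0.9 -0.2  0.1] M [ 0.03 -0.05 -0.01] op 0.998
yaw 72.55152300976388 tilt [ 1.6e-03  2.0e-04 -1.0e+00]
turn [ 0.05  0.08 -0.04]
```

View pics/s18c.png

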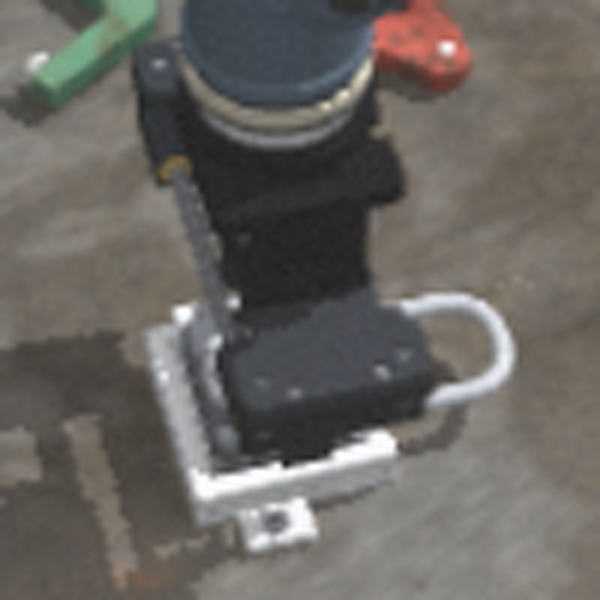

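Clearance looks good. I'll go down 13 and close.

Emit:
{"api": "play_rows", "payload": {"motion": [[[6, 0, 0], [0, 0, 0], 1], [[11, 0, 0], [0, 0, 0], 1], [[13, 0, 0], [0, 0, 0], 1], [[13, 0, 0], [0, 0, 0], 1]]}}

```text
time_s: 14.4
position: [0.527, 0.1831, 0.0262]
tcp_rot: [[-0.001, 0.3, 0.954], [-0.0, 0.954, -0.3], [-1.0, -0.0, -0.001]]
force: [-0.6, -0.0, 0.1]
opening: 1.0
```

Emit:
{"api": "play_rows", "payload": {"motion": [[[0, 0, 0], [0, 0, 0], 0.8], [[0, 0, 0], [0, 0, 0], 0.7], [[0, 0, 0], [0, 0, 0], 0.6], [[0, 0, 0], [0, 0, 0], 0.6], [[0, 0, 0], [0, 0, 0], 0.6], [[0, 0, 0], [0, 0, 0], 0.6]]}}

```text
time_s: 15.0
position: [0.5275, 0.1832, 0.0268]
tcp_rot: [[0.0, 0.3, 0.954], [0.0, 0.954, -0.3], [-1.0, 0.0, 0.0]]
force: [-0.1, 0.5, 0.8]
opening: 0.801
```

```bash
python3 -c "
from h import *
shift([.528,.1833,.027],72.5)
"
```

```text
pos [0.5275 0.1832 0.0268] t 15.0 shift [-0.2  0.2  0.5] j [  7.7  42.1  99.6   0.   38.2 -64.9] F [-0.1  0.5  0.8] M [ 0.04  0.02 -0.  ] op 0.801
yaw 72.55944601920831 tilt [ 4.e-04  1.e-04 -1.e+00]
turn [ 0.06  0.02 -0.01]
```

The jaws closed at 69.7 mm, so the body is held. Lifting gently.

Emit:
{"api": "play_rows", "payload": {"motion": [[[-3, 0, 0], [0, 0, 0], 0.6], [[-8, 0, 0], [0, 0, 0], 0.6], [[-14, 0, 0], [0, 0, 0], 0.6], [[-20, 0, 0], [0, 0, 0], 0.6], [[-28, 0, 0], [0, 0, 0], 0.6], [[-36, 0, 0], [0, 0, 0], 0.6], [[-44, 0, 0], [0, 0, 0], 0.6], [[-50, 0, 0], [0, 0, 0], 0.6]]}}

```text
time_s: 15.8
position: [0.5276, 0.1832, 0.0777]
tcp_rot: [[0.001, 0.3, 0.954], [0.0, 0.954, -0.3], [-1.0, 0.0, 0.001]]
force: [1.1, 0.4, -3.1]
opening: 0.8
```

```bash
python3 -c "
from h import *
cap('scene','s19');crop('s19',195,120,315,240,6,'s19c')
shift([.528,.1833,.027],72.5)
"
```

```text
pos [0.5281 0.1833 0.0784] t 15.85 shift [51.4 -0.1 -0.2] j [  7.7  37.1  98.5   0.   44.3 -64.9] F [ 0.7  0.2 -2.6] M [ 0.01 -0.04  0.05] op 0.797
yaw 72.56385514120961 tilt [ 2.4e-03  3.0e-04 -1.0e+00]
turn [ 0.06  0.12 -0.06]
```

View pics/s19c.png

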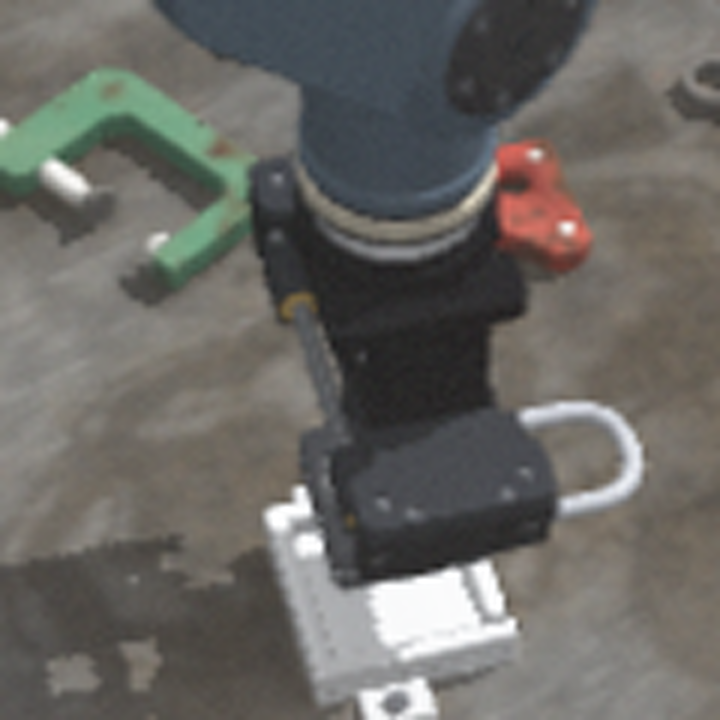

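Emit:
{"api": "play_rows", "payload": {"motion": [[[-10, 0, 0], [0, 0, 0], 0.6], [[-25, 0, 0], [0, 0, 0], 0.6], [[-40, 0, 0], [0, 0, 0], 0.6], [[-55, 0, 0], [0, 0, 0], 0.6], [[-70, 0, 0], [0, 0, 0], 0.6], [[-85, 0, 0], [0, 0, 0], 0.6], [[-95, 0, 0], [0, 0, 0], 0.6], [[-100, 0, 0], [0, 0, 0], 0.6]]}}

```text
time_s: 16.65
position: [0.5276, 0.1832, 0.1778]
tcp_rot: [[0.001, 0.3, 0.954], [0.0, 0.954, -0.3], [-1.0, 0.001, 0.001]]
force: [0.1, -0.6, -2.9]
opening: 0.803
```

Emit:
{"api": "play_rows", "payload": {"motion": [[[0, 0, 0], [0, 0, 0], 0.6], [[0, 0, 0], [0, 0, 0], 0.6], [[0, 0, 0], [0, 0, 0], 0.6], [[0, 0, 0], [0, 0, 0], 0.6], [[0, 0, 0], [0, 0, 0], 0.6], [[0, 0, 0], [0, 0, 0], 0.6]]}}

```text
time_s: 17.25
position: [0.5272, 0.1832, 0.1764]
tcp_rot: [[-0.001, 0.3, 0.954], [-0.0, 0.954, -0.3], [-1.0, -0.0, -0.001]]
force: [0.5, -0.2, -2.8]
opening: 0.801
```

```bash
python3 -c "
from h import *
c=cap('scene','s20');crop('s20',195,90,325,220,5,'s20c')
shift([.528,.1833,.027],72.5)
z=.026+(.178-.027)
a=np.radians(-17.5);d=np.array([np.cos(a),np.sin(a),0]);p=np.array([.5265,.1835,0.026+.151])
for k in (0,18,24): print(k,proj('s20',p+d*(.078+k/1000)))
"
```

```text
pos [0.5273 0.1832 0.1764] t 17.3 shift [149.4   0.4   0.7] j [  7.7  28.5  94.5  -0.   57.  -64.9] F [-0.5 -0.1 -3.8] M [-0.   -0.01  0.  ] op 0.799
yaw 72.55986797496219 tilt [-4.e-04 -1.e-04 -1.e+00]
turn [ 0.06 -0.02  0.01]
0 [[292.40887435 170.65658975]]
18 [[299.73007609 169.15421295]]
24 [[302.16254397 168.65504854]]
```

View pics/s20c.png

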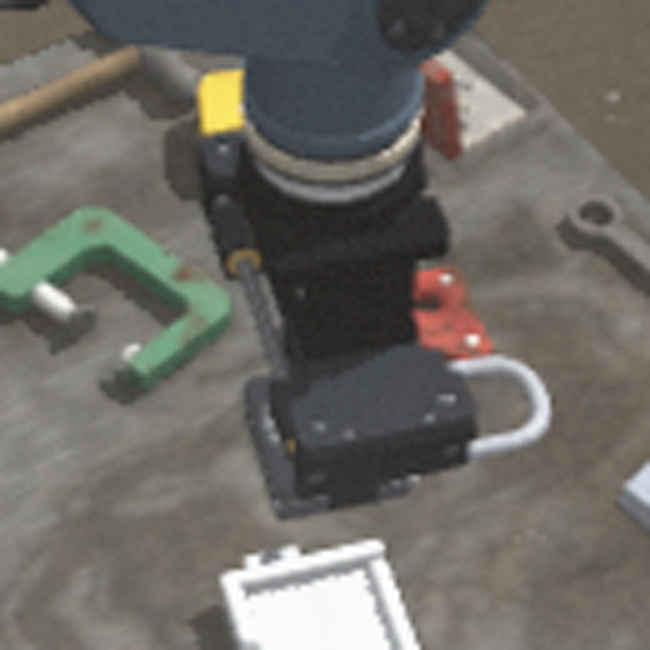

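The bow is at about (302.8,170), which matches a shackle drawn out 24 mm. The lock hangs level, clear of the jig.

```bash
python3 -c "
from rig import bot
print(bot.hand_in())"
```

```text
the job is handed in; nothing more can be done
None
```

I opened the lock, pulled its shackle fully out and handed the job in at about 17 s, with the open lock held above the jig. The hand-in gave no verdict, so what follows rests on my own checks.

- **Dial:** I gripped the knob and turned it about 92° clockwise. The bow then moved 3 px in the scene camera, which is about 8 mm. I turned 6° further, saw no more movement and stopped.
- **Shackle:** I gripped the bow and pulled until the force rose to about 10 N with no more travel, so it was at its stop. The lock stayed in the jig.
- **Lift:** I gripped the body across its 70 mm width and lifted it straight out.
- **Last checks:**
    - The gripper opening was 69.5 mm and the load steady at about 3–4 N.
    - The underside of the lock was about 0.16 m above the bench, and the lock hung level.
    - The bow in the picture matched the position predicted for 24 mm out.
- **Bystanders:** I never went near the magnet, nut or block, but I did not measure their positions again at the end.

No check failed or disagreed. One small turn went the wrong way by 1.8° in free air, and I corrected it.

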